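# Touch-dry check of the proof prints in the drying tray

### The arm

A 6-joint arm with a two-finger parallel gripper is mounted at the origin on the work surface. World frame = base frame: x ahead of the robot, y to its left, z up, the work surface at z = 0. Lengths are in m, angles in rad, forces in N, time in s.
With the tool pointing down it reaches from about 0.375 to 0.9 m from the base axis. Payload 3.1 kg.
Tool frame: the origin (TCP) lies midway between the tips of the shut fingers; the grasp point (between the pads) lies 19 mm behind it; z points along the fingers, y is the line along which they close (so a half turn about z gives the same grasp; the last joint's range is limited). The gripper opens to 85 mm and grips with 20 to 120 N. Pads are 22 mm wide; open, the fingers measure 114 mm over their backs; the gripper's body (76 mm by 85 mm) begins 54 mm behind the grasp point. The pads swing forward as they close: fully open they stand 13 mm farther back than shut.
Start: joints at [0.946, 0.527, 1.433, -0, 1.181, -0.178], TCP at [0.27, 0.564, 0.231] pointing down, gripper open.
Joint ranges: [-3.08, 3.08], [-0.75, 2.2], [0.22, 2.44], [-1.43, 4.57], [0, 2.65], [-2.85, 2.85]. Speed limits (rad/s): [2.79, 2.79, 3.14, 3.14, 3.14, 3.14].

### API

Orientations are given as [roll, pitch, yaw] about the fixed x, y, z axes, in that order (R = Rz(yaw) Ry(pitch) Rx(roll)).
In Python, from rig import state, capture, calibration, sign_off gives the robot as it stands.
- The arm moves only by the tool move_arm, never from a script. Its argument "plan" is a list that holds one entry, the list of rows, each a list of 6 numbers: the shift along the tool's x, y, z in cm, then the turn, a rotation vector about the tool's x, y, z in degrees. In form: [[[x, y, z, wx, wy, wz], ...]]. A call has 1 to 20 rows; each row is the pose to reach, as a shift and turn from the pose commanded when the call began, along the tool's axes at that moment; what a row does not reach only later rows make up. A row lasts 1/8 s, in which the tool goes at most 62.5 mm and 10.7 degrees, less where a joint would pass 70% of its speed; a pose out of reach is approached as far as the arm can. A call with a gripper value outside its range is refused whole. "claw" is the finger opening in cm, from 0 to 8.54, set as the call begins (left out, the last holds). The fingers move at their own pace and stop on an object; "grip_force" is the grip in N (left out, the last holds). Time passes only in rows, so rows that repeat a pose let the fingers close. It gives the time, the measured TCP pose, the force, the opening and the grip force at its end, in the units of the state.
- state(): the state, without advancing time (a new reading comes with each control period).
- capture(name): name is "scene" or "side" or "wrist"; returns (picture, depth): 384x512x3 uint8, red, green, blue; 384x512 float32, m along the optical axis (not along the pixel's ray), 0 where there is no reading.
- calibration(name): a dict with "fx", "fy", "cx", "cy" (pixels), "R" (3x3) and "t" (3): a world point X has camera coordinates R X + t. Camera axes: x right, y down, z forward; pixel columns grow to the right and rows downward; lengths in m; the calibration is good to about 2 mm. A picture is of the moment at which its call begins: read the wrist's pose just before it. calibration takes no time and is no camera call; for the wrist camera it gives the pose at the moment of the call.
- sign_off(): hands the job in; it is judged then, once.
The state is a dict: "t": time; "joints": joint angles; "dq": joint speeds; "tau": joint torques, N m; "tool_pos": TCP position; "ee_rot": TCP orientation; "ft_force": force on the tool from outside, world axes, zero at the start; "wrist_torque": the same for the moment, N m; "gripper_width": opening from 0.0 (shut) to 1.0 (fully open); "grasp_force": force on a finger pad.
Only numpy, scipy, OpenCV 4.12 (cv2) and the standard library are available. Lean on these libraries where they do the work, as an engineer would, in place of code of your own. Each camera call takes 0.05 s, during which the arm holds its last target. There are 200 camera calls.

### The job

Check that the prints in the blue tray are touch-dry, going from the oldest to the newest so that a tacky one cannot mark the others: with a fingertip, lightly touch the raised ink on top of the white-printed block, then the green-printed one, then the blue-printed one. The black print is still wet, so do not touch that block at all. Do not pick up, tip or push any of the blocks, and leave everything else on the bench where it is.

Things in the scene. Friction and masses are not known exactly. Their poses are not given: they have to be found in the camera images.
- block_white: orange toy block, 55 mm cube, about 110 g, loose, with a white print on top. Origin: centre of its underside; x, y along its edges, z up
- print_white: raised white ink on top of that block: a rigid three-step motif 1.5 mm thick, 44 mm in x (steps 16, 14, 14 mm deep; 46, 36, 24 mm wide in y, widest at -x). Origin: middle of the motif on the underside of the film, i.e. on the block's top face, 55 mm above the block's origin; the ink's upper face is 1.5 mm higher. x, y along the block's edges, z up
- block_green: orange toy block, 55 mm cube, about 110 g, loose, with a green print on top. Origin: centre of its underside; x, y along its edges, z up
- print_green: raised green ink on top of that block: a rigid three-step motif 1.5 mm thick, 44 mm in x (steps 16, 14, 14 mm deep; 46, 36, 24 mm wide in y, widest at -x). Origin: middle of the motif on the underside of the film, i.e. on the block's top face, 55 mm above the block's origin; the ink's upper face is 1.5 mm higher. x, y along the block's edges, z up
- block_blue: orange toy block, 55 mm cube, about 110 g, loose, with a blue print on top. Origin: centre of its underside; x, y along its edges, z up
- print_blue: raised blue ink on top of that block: a rigid three-step motif 1.5 mm thick, 44 mm in x (steps 16, 14, 14 mm deep; 46, 36, 24 mm wide in y, widest at -x). Origin: middle of the motif on the underside of the film, i.e. on the block's top face, 55 mm above the block's origin; the ink's upper face is 1.5 mm higher. x, y along the block's edges, z up
- block_black: orange toy block, 55 mm cube, about 110 g, loose, with a black print on top that is STILL WET. Origin: centre of its underside; x, y along its edges, z up
- print_black: raised black (STILL WET) ink on top of that block: a rigid three-step motif 1.5 mm thick, 44 mm in x (steps 16, 14, 14 mm deep; 46, 36, 24 mm wide in y, widest at -x). Origin: middle of the motif on the underside of the film, i.e. on the block's top face, 55 mm above the block's origin; the ink's upper face is 1.5 mm higher. x, y along the block's edges, z up
- blank_a: unprinted orange toy block, 55 mm cube, plain top, about 110 g, loose. Origin: centre of its underside
- blank_b: unprinted orange toy block, 55 mm cube, plain top, about 110 g, loose. Origin: centre of its underside
- drying_tray: open blue tray, fixed to the bench, 250 mm (its x) by 420 mm (its y), rim 30 mm high; on its 4 mm floor 10 mm grey foam in six pads, each sinking 1 mm per 3 N of load, 6 mm at most. The six blocks stand one to a pad (tops 69 mm above the bench) in two rows of three, in any order, 110 mm apart in x and 130 mm in y within 12 mm, each turned a little. Origin: centre of its underside
- ink_jar: round ink jar with white lid and orange label, 64 mm diameter, 75 mm high, loose, beyond the tray. Origin: centre of its underside
- tape_roll: yellow roll of tape lying flat, 90 mm outer diameter, 24 mm high, loose, beyond the tray. Origin: centre of its underside
- squeegee: aluminium squeegee with black rubber blade lying flat, 120 mm long (its y), 80 mm deep, 22 mm high, loose, right of the tray. Origin: near its middle, on the bench
- palette_knife: spatula with wooden handle lying flat, 200 mm long along its x, loose, left of the tray. Origin: near its middle, on the bench

How it is judged:
By the outcome, as a careful person would: the job done as asked, in the order asked, and still so for the second after the job is handed in, with the robot touching nothing.
It also fails if it takes over 45 s, if anything falls off the work surface, if the arm or the gripper's body presses on something with over 40 N, if the wrist force passes 120 N, or if a joint passes its speed limit or range.

## Working session

There is one attempt and no reset: what is moved stays moved. The work goes in short steps, Python scripts to look and compute and a tool call to move; the robot and the scene stay as the last step left them, time stands still between calls to the robot, and variables do not carry over. Pictures are saved under pics/ and viewed, at most 10 in all, crops included, and the job is handed in when it is done.

Besides the shell and the picture viewer there is one more tool, called after "Request:" as a command line: name --argument value ..., lists and objects as JSON in quotes. move_arm: Moves the arm, as the interface text tells. Its arguments: {"type":"object","properties":{"plan":{"type":"array"},"claw":{"type":"number"},"grip_force":{"type":"number"}},"required":["plan"]}

```bash
mkdir -p pics; python3 - <<'E'
from rig import *
import cv2,numpy as np
s=state();print(s['t'],s['tool_pos'],s['ee_rot'],s['ft_force'])
ims=[]
for n in("scene","side"):
    p,d=capture(n);np.savez(n,p=p,d=d,**calibration(n));cv2.imwrite(f"pics/{n}.png",p[:,:,::-1])
    c=calibration(n);print(n,-np.array(c['R']).T@c['t'],c['R'][2])
E
```

```text
0.0 [0.26962303 0.563057   0.23034244] [-3.13946724e+00 -3.44534660e-04  2.69480790e+00] [-0.01503065  0.67605908  0.03815735]
scene [1.65578035 0.60080883 0.82659852] [-0.73161978 -0.42467367 -0.53327739]
side [ 0.03188119 -0.5885655   0.62216982] [ 0.58565041  0.59452862 -0.55095309]
```

View pics/scene.png

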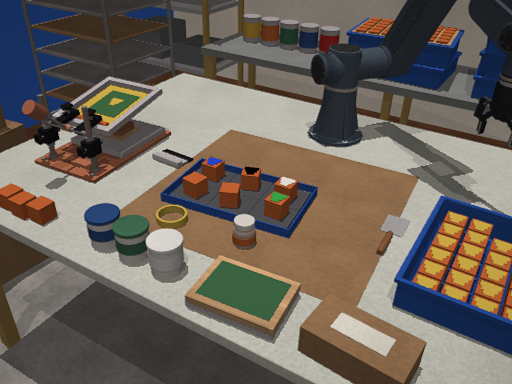

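View pics/side.png

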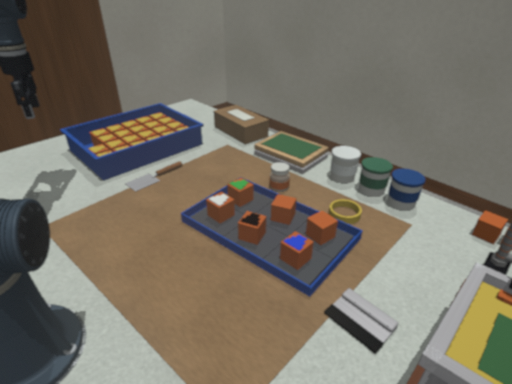

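Scene view: blue print at (213,162), black (251,171), white (287,182), green (277,197), and blanks at (196,185) and (230,195). Side view: white (218,200), green (239,184), black (253,219), blue (296,242). I'll find the prints by colour in both views.

```bash
cat > h.py <<'E'
import numpy as np,cv2
def cast(u,v,c,z):
    R,t=np.array(c['R']),np.array(c['t']);o=-R.T@t
    d=R.T@np.array([(u-c['cx'])/c['fx'],(v-c['cy'])/c['fy'],1]);return o+d*(z-o[2])/d[2]
def masks(p):
    h=cv2.cvtColor(p,cv2.COLOR_RGB2HSV).astype(int);H,S,V=h[...,0],h[...,1],h[...,2]
    return dict(white=(S<60)&(V>140),green=(H>45)&(H<80)&(S>120)&(V>80),blue=(H>108)&(H<130)&(S>150)&(V>150),black=(V<45))
def prints(c,p,boxes):
    for k,m in masks(p).items():
        u,v=boxes[k];r=13;mm=np.zeros(m.shape,np.uint8);mm[v-r:v+r,u-r:u+r]=m[v-r:v+r,u-r:u+r]
        n,l,st,ce=cv2.connectedComponentsWithStats(mm)
        if n<2: print(k,'none');continue
        i=1+st[1:,4].argmax()
        ys,xs=np.where(l==i);P=np.array([cast(x,y,c,.0705) for x,y in zip(xs,ys)])
        print(k,st[i],ce[i].round(1),P.mean(0)[:2].round(4),'extent',np.ptp(P,0)[:2].round(3))
E
python3 - <<'E'
from h import *
B=dict(scene=dict(white=(287,182),green=(277,197),blue=(213,162),black=(251,171)),side=dict(white=(218,200),green=(239,184),blue=(296,242),black=(253,219)))
for n in B:
    c=np.load(n+'.npz');print(n);prints(c,c['p'],B[n])
    d=c['d'];
    for k,(u,v) in B[n].items():
        z=float(d[v,u]);X=c['R'].T@(np.array([(u-c['cx'])/c['fx']*z,(v-c['cy'])/c['fy']*z,z])-c['t']);print(' depth pt',k,X.round(3))
s=np.load('scene.npz')['p'][140:240,150:330,::-1];t=np.load('side.npz')['p'][160:300,170:370,::-1]
cv2.imwrite('pics/c.png',np.vstack([cv2.resize(s,(700,300),interpolation=2),cv2.resize(t,(700,290),interpolation=2)]))
E
```

```text
scene
white [280 177  16   9  91] [286.3 181.1] [0.5264 0.0551] extent [0.043 0.045]
green [270 192  17  10  99] [277.4 196.7] [0.6171 0.0737] extent [0.042 0.042]
blue [207 157  15   8  68] [213.1 160.7] [ 0.5425 -0.2039] extent [0.042 0.041]
black [245 167  14   7  68] [250.9 169.9] [ 0.5266 -0.0705] extent [0.046 0.04 ]
 depth pt white [0.529 0.059 0.07 ]
 depth pt green [0.62  0.074 0.071]
 depth pt blue [ 0.544 -0.203  0.067]
 depth pt black [ 0.537 -0.064  0.073]
side
white [209 194  19  11 137] [218.6 198.8] [0.5242 0.0556] extent [0.048 0.046]
green [231 181  16   8  83] [239. 184.] [0.6141 0.0729] extent [0.038 0.04 ]
blue [286 236  19  13 148] [296.1 241.6] [ 0.5405 -0.2033] extent [0.039 0.04 ]
black [243 215  14   9  78] [251.5 219.2] [ 0.5253 -0.0712] extent [0.036 0.031]
 depth pt white [0.519 0.052 0.071]
 depth pt green [0.614 0.073 0.07 ]
 depth pt blue [ 0.539 -0.204  0.07 ]
 depth pt black [ 0.53  -0.072  0.069]
```

View pics/c.png

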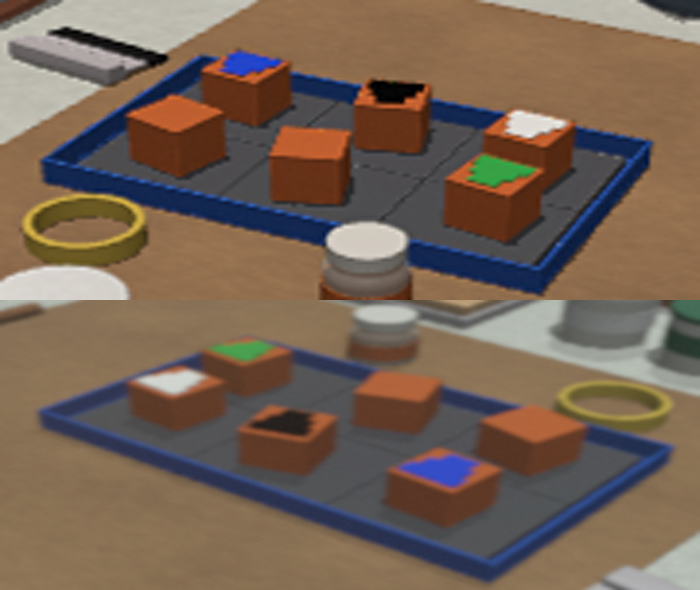

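Both views agree within 3 mm, and the heights (about 70 mm), sizes (about 44 mm) and spacings fit what's given. Targets are white (0.525, 0.055), green (0.616, 0.073) and blue (0.541, -0.204). I'll shut the fingers and move above white.

Request:
move_arm --plan '[[[-6,-4.6,1.5,0,0,0],[-11,-8.5,2.7,0,0,0],[-16,-12.4,3.9,0,0,0],[-21,-16.2,5.1,0,0,0],[-26,-20.1,6.3,0,0,0],[-31,-24,7.6,0,0,0],[-36,-27.8,8.8,0,0,0],[-41,-31.7,10,0,0,0],[-45,-34.8,11,0,0,0],[-45,-34.8,11,0,0,0],[-45,-34.8,11,0,0,0],[-45,-34.8,11,0,0,0],[-45,-34.8,11,0,0,0]]]' --claw 0 --grip_force 20

```text
t: 1.72
tool_pos: [0.5246, 0.057, 0.1216]
ee_rot: [3.142, -0.0, 2.697]
ft_force: [0.6, -0.2, 0.4]
gripper_width: 0.002
grasp_force: 0.0
```

Request:
move_arm --plan '[[[-0.1,-0.2,1.5,0,0,0],[-0.1,-0.2,3,0,0,0],[-0.1,-0.2,4,0,0,0],[-0.1,-0.2,4.5,0,0,0],[-0.1,-0.2,4.5,0,0,0],[-0.1,-0.2,4.5,0,0,0],[-0.1,-0.2,4.5,0,0,0]]]'

```text
t: 2.6
tool_pos: [0.5259, 0.053, 0.0767]
ee_rot: [3.141, 0.001, 2.695]
ft_force: [-0.0, 0.1, -0.0]
gripper_width: -0.003
grasp_force: 0.0
```

```bash
python3 - <<'E'
from rig import *
import cv2,numpy as np
s=state();print(s['tool_pos'],s['ft_force'])
a,_=capture("scene");b,_=capture("side")
cv2.imwrite('pics/d.png',np.vstack([cv2.resize(a[110:240,180:340,::-1],(480,300),interpolation=2),cv2.resize(b[130:260,170:330,::-1],(480,300),interpolation=2)]))
E
```

```text
[0.52585313 0.05304303 0.07671861] [-0.01057474  0.14422816 -0.02684975]
```

View pics/d.png

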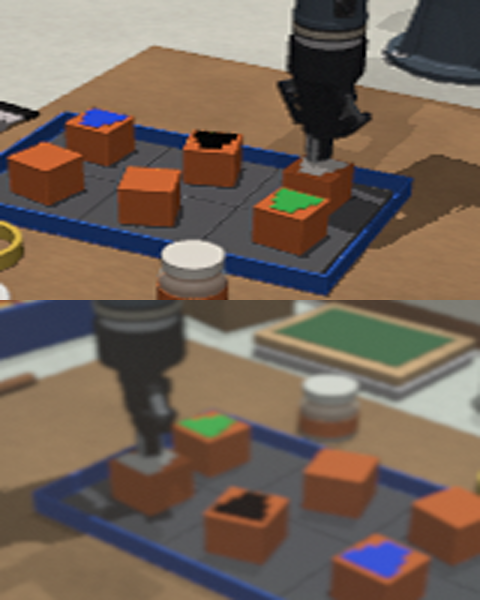

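Both views show the shut fingertips just above the white print, at (318,155) in the upper crop and (150,455) in the lower. They're well clear of the green and black blocks. Now lowering slowly.

Request:
move_arm --plan '[[[0,0,0.2,0,0,0],[0,0,0.35,0,0,0],[0,0,0.45,0,0,0],[0,0,0.5,0,0,0],[0,0,0.5,0,0,0]]]'

```text
t: 3.32
tool_pos: [0.5255, 0.0531, 0.0712]
ee_rot: [-3.142, -0.0, 2.695]
ft_force: [-0.6, -0.1, -1.3]
gripper_width: -0.004
grasp_force: 0.0
```

Request:
move_arm --plan '[[[0,0,0.05,0,0,0],[0,0,0.1,0,0,0],[0,0,0.1,0,0,0]]]'

```text
t: 3.7
tool_pos: [0.5255, 0.0532, 0.0703]
ee_rot: [-3.142, -0.0, 2.695]
ft_force: [-0.2, 0.1, -0.3]
gripper_width: -0.002
grasp_force: 0.0
```

Request:
move_arm --plan '[[[0,0,0.05,0,0,0],[0,0,0.1,0,0,0],[0,0,0.1,0,0,0]]]'

```text
t: 4.08
tool_pos: [0.5256, 0.0531, 0.0695]
ee_rot: [3.142, 0.0, 2.695]
ft_force: [-0.6, 0.1, 2.9]
gripper_width: 0.001
grasp_force: 1.1
```

Request:
move_arm --plan '[[[0,0,0,0,0,0],[0,0,0,0,0,0]]]'

```text
t: 4.32
tool_pos: [0.5256, 0.0531, 0.0694]
ee_rot: [3.142, 0.0, 2.695]
ft_force: [-1.0, 0.6, 2.0]
gripper_width: -0.002
grasp_force: 1.2
```

Contact confirmed at 2–3 N. Lifting straight up, then over to green.

Request:
move_arm --plan '[[[0,0,-1,0,0,0],[0,0,-3,0,0,0],[0,0,-5,0,0,0],[0,0,-5,0,0,0],[-3.6,2.8,-5,0,0,0],[-7.2,5.7,-5,0,0,0],[-7.2,5.7,-5,0,0,0],[-7.2,5.7,-5,0,0,0],[-7.2,5.7,-3,0,0,0],[-7.2,5.7,-1.5,0,0,0],[-7.2,5.7,-0.8,0,0,0],[-7.2,5.7,-0.6,0,0,0],[-7.2,5.7,-0.6,0,0,0],[-7.2,5.7,-0.6,0,0,0]]]'

```text
t: 6.08
tool_pos: [0.6155, 0.0734, 0.0759]
ee_rot: [3.141, 0.001, 2.695]
ft_force: [0.8, 0.2, 0.3]
gripper_width: 0.001
grasp_force: 0.0
```

Request:
move_arm --plan '[[[0,0,0.2,0,0,0],[0,0,0.35,0,0,0],[0,0,0.45,0,0,0],[0,0,0.5,0,0,0],[0,0,0.55,0,0,0],[0,0,0.55,0,0,0]]]'

```text
t: 6.82
tool_pos: [0.615, 0.0734, 0.0699]
ee_rot: [-3.142, -0.0, 2.695]
ft_force: [-0.6, -0.4, 0.1]
gripper_width: 0.004
grasp_force: 0.6
```

Request:
move_arm --plan '[[[0,0,0.05,0,0,0],[0,0,0.05,0,0,0],[0,0,0.05,0,0,0]]]'

```text
t: 7.2
tool_pos: [0.615, 0.0735, 0.0694]
ee_rot: [-3.142, -0.0, 2.695]
ft_force: [-0.8, 0.2, 2.7]
gripper_width: -0.003
grasp_force: 1.2
```

Green is touched at about 2.7 N, with the pad reading matching white's. Next is blue, passing high over the middle of the tray.

Request:
move_arm --plan '[[[0,0,0,0,0,0],[0,0,-1,0,0,0],[0,0,-3,0,0,0],[0,0,-6,0,0,0],[0,0,-7,0,0,0],[-1,-5.6,-7,0,0,0],[-2.1,-11.2,-7,0,0,0],[-3.2,-16.8,-7,0,0,0],[-4.3,-22.4,-7,0,0,0],[-5.3,-28.2,-7,0,0,0],[-5.3,-28.2,-7,0,0,0],[-5.3,-28.2,-7,0,0,0],[-5.3,-28.2,-5,0,0,0],[-5.3,-28.2,-3,0,0,0],[-5.3,-28.2,-1.5,0,0,0],[-5.3,-28.2,-0.8,0,0,0],[-5.3,-28.2,-0.7,0,0,0],[-5.3,-28.2,-0.7,0,0,0],[-5.3,-28.2,-0.7,0,0,0]]]'

```text
t: 9.57
tool_pos: [0.5414, -0.2041, 0.0769]
ee_rot: [-3.141, 0.001, 2.695]
ft_force: [-0.1, 0.4, 0.4]
gripper_width: -0.002
grasp_force: 0.0
```

Request:
move_arm --plan '[[[0,0,0.2,0,0,0],[0,0,0.4,0,0,0],[0,0,0.55,0,0,0],[0,0,0.65,0,0,0],[0,0,0.65,0,0,0]]]'

```text
t: 10.2
tool_pos: [0.5409, -0.2038, 0.0699]
ee_rot: [-3.142, -0.0, 2.695]
ft_force: [-0.1, 0.8, 1.8]
gripper_width: -0.005
grasp_force: 0.7
```

Request:
move_arm --plan '[[[0,0,0.05,0,0,0],[0,0,0.05,0,0,0],[0,0,0.05,0,0,0]]]'

```text
t: 10.58
tool_pos: [0.541, -0.2038, 0.0695]
ee_rot: [-3.142, -0.0, 2.695]
ft_force: [-0.9, 0.1, 2.9]
gripper_width: 0.002
grasp_force: 1.2
```

Blue is touched at about 2.9 N. Lifting clear, then a check.

Request:
move_arm --plan '[[[0,0,-1,0,0,0],[0,0,-3,0,0,0],[0,0,-7,0,0,0],[0,0,-12,0,0,0],[0,0,-15,0,0,0],[0,0,-15,0,0,0],[0,0,-15,0,0,0]]]'

```text
t: 11.45
tool_pos: [0.5404, -0.2034, 0.2187]
ee_rot: [3.141, -0.001, 2.695]
ft_force: [0.1, -0.0, -0.0]
gripper_width: 0.001
grasp_force: 0.0
```

```bash
python3 - <<'E'
from h import *
from rig import *
print(state()['tool_pos'],state()['ft_force'])
B=dict(scene=dict(white=(287,182),green=(277,197),blue=(213,162),black=(251,171)),side=dict(white=(218,200),green=(239,184),blue=(296,242),black=(253,219)))
for n in B:
    p,_=capture(n);print(n);prints(calibration(n),p,B[n]);cv2.imwrite(f'pics/e_{n}.png',p[:,:,::-1])
E
```

```text
[ 0.54042172 -0.20336483  0.21873148] [ 0.13186557 -0.03183144 -0.0182062 ]
scene
white [280 177  16   9  91] [286.3 181.1] [0.5264 0.0551] extent [0.043 0.045]
green [270 192  17  10  99] [277.4 196.7] [0.6171 0.0737] extent [0.042 0.042]
blue [207 163   2   1   2] [207.5 163. ] [ 0.5648 -0.21  ] extent [0.002 0.003]
black [245 167  14   7  69] [250.8 169.8] [ 0.5267 -0.0707] extent [0.046 0.04 ]
side
white [208 193  20  13 142] [218.5 198.7] [0.524 0.056] extent [0.049 0.048]
green [231 180  16   9  84] [239.1 183.9] [0.6144 0.073 ] extent [0.039 0.04 ]
blue [303 238   1   1   1] [303. 238.] [ 0.5616 -0.2065] extent [0. 0.]
black [243 215  15   9  81] [251.4 219.3] [ 0.5249 -0.0713] extent [0.036 0.031]
```

View pics/e_scene.png

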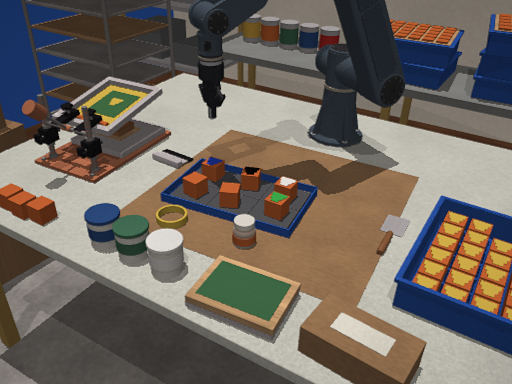

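The gripper is clear at (212,105) and every block stands where it was. The blue print at (213,161) is only in the arm's shadow, which is why its colour mask failed. Handing in.

```bash
python3 -c "from rig import *;print(sign_off())"
```

```text
the job is handed in; nothing more can be done
None
```

I touched the white, green and blue prints in that order at about 3 N each, left the black one untouched, saw no block out of place afterwards, and handed the job in at about 12 s.

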